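Slide the spill tray home under the stirrer

TASK

Slide the loose metal spill tray into the bay under the magnetic stirrer until it is past the spring catch and fully home, its front plate flush against the stirrer's front, and let go of it. The guides inside cannot be seen and sit off-centre, so let the tray find its line gently along the bay's left side wall and never force it. Leave the beaker on the stirrer and the other things on the bench where they are.

Things in the scene. Friction and masses are not known exactly. Their poses are not given: they have to be found in the camera images.
- tray: loose bare-metal spill tray, 0.25 kg. Open pan 112 mm deep (x), 110 wide (y), 18 high, walls 5 mm, floor 4 mm thick; origin at the centre of its underside, x towards the rear end that enters the bay first, z up. A front plate 150 mm wide, 40 high, 5 thick stands with its rear face at x = -56 mm. It lies left or right of the stirrer's front
- grip (a point): point in the tray's grip, tray x = -86 mm, z = 46 mm. The grip is an upright black fin in front of the front plate: 12 mm thick (y), from x = -107 to -61 mm and z = 12 to 62 mm; pinch it from above across its 12 mm. Sliding on the bench drags with 2 to 10 N, which hides light contacts; held 2 mm up it moves freely
- nose (a point): bottom middle of the pan's rear end (tray x = +56 mm), which goes into the bay first; the pan's corners are square
- stirrer: magnetic stirrer: white box 170 mm deep (x), 250 wide (y), 80 high, a round steel plate 6 mm thick on top; fixed. Origin at the centre of its underside on the bench, x from its front (with the knobs, towards the robot) to its back, y to the left seen from the front. Front face at x = -85 mm. Its guides are delicate: the tray must never press on it with more than 40 N
- mouth (a point): middle of the bay's mouth on the bench, at the foot of the front face (stirrer x = -85, y = 0 mm). The mouth is 176 mm wide, centred, 23 mm high, 12 mm thick at the sides; the bay has no floor, the tray slides in on the bench or 2 mm off it. From 22 mm behind the front face a hidden straight left side wall with a rounded front end runs back along x
- block (a point): point on the stirrer's middle line 45 mm behind the front face. Here a hidden square-ended block begins on the right; it leaves a lane 113 mm wide to the left wall for the 110 mm pan. Wall and block are parallel to x but the lane's middle lies between y = +4 and +30 mm of the stirrer, different each time, not measured: a tray pushed in on y = 0 runs into the block
- home (a point): where the tray's origin comes to be when home, but for y, which the lane sets (stirrer x = -29 mm): the front plate meets the front face. A spring roller in the bay's roof resists with about 6 N from 18 to 6 mm before home, then drops in front of the pan's rear wall and draws the tray in
- tip_rack: dark pipette-tip rack full of tips, 73 x 119 mm, 112 mm high, on the bench to the left or right of the work; origin at the centre of its underside. Bystander
- beaker: small clear glass beaker, 61 mm wide, 68 mm high, standing on the stirrer's round plate; origin at the centre of its underside. Bystander
- wash_bottle: wash bottle with bent spout, 208 mm high, at the back right; origin at its underside. Bystander
- salt_tub: white round tub, 71 mm across, 79 mm high, at the back left; origin at its underside. Bystander
- reagent_bottle: square bottle with screw cap, 52 mm wide, 109 mm high, on the right; origin at its underside. Bystander
- squeeze_bottle: squeeze bottle with a nozzle, 48 mm across, 138 mm high, at the back left; origin at its underside. Bystander

How it is judged:
By the outcome, as a careful person would: the job done as asked, in the order asked, and still so for the second after the job is handed in, with the robot touching nothing.
It also fails if it takes over 56 s, if anything falls off the work surface, if the arm or the gripper's body presses on something with over 40 N, if the wrist force passes 120 N, or if a joint passes its speed limit or range.

ROBOT

A 6-joint arm with a two-finger parallel gripper is mounted at the origin on a cart in front of the work surface, level with it; the furniture and walls round the work are solid. World frame = base frame: x ahead of the robot, y to its left, z up, the work surface at z = 0. Lengths are in mm, angles in rad, forces in N, time in s.
With the tool pointing down it reaches from about 275 to 775 mm from the base axis. Payload 14.6 kg.
Tool frame: the origin (TCP) lies midway between the tips of the shut fingers; the grasp point (between the pads) lies 19 mm behind it; z points along the fingers, y is the line along which they close (so a half turn about z gives the same grasp; the last joint's range is limited). The gripper opens to 85 mm and grips with 20 to 120 N. Pads are 22 mm wide; open, the fingers measure 114 mm over their backs; the gripper's body (76 mm by 85 mm) begins 54 mm behind the grasp point. The pads swing forward as they close: fully open they stand 13 mm farther back than shut.
Start: joints at [-1.281, 0.263, -0.048, 1.259, 0, 1.415], TCP at [225.89, -473.922, 231.278] pointing down, gripper open.
Joint ranges: [-2.65, 2.65], [-0.89, 1.7], [-1.18, 1.37], [-2.13, 2.11], [-1.35, 1.29], [-3.14, 3.14]. Speed limits (rad/s): [1.89, 1.89, 2.57, 2.79, 3.14, 3.14].

INTERFACE

Orientations are given as a unit quaternion [w, x, y, z].
In Python, from station import monitor, imaging, robot gives the robot as it stands.
- The arm moves only by the shell command python3 -m handwheel 'ROWS'. ROWS is JSON, a list of rows, each an object of numbers: "dx", "dy", "dz": the shift along the tool's x, y, z in cm; "spin": the turn about the tool's z in degrees; "grip": the opening, from 0 (shut) to 1 (fully open). In form: [{"dx": .., "dy": .., "dz": .., "spin": .., "grip": ..}, ...]. A call has 1 to 20 rows; each row is the pose to reach, as a shift and turn from the pose commanded when the call began, along the tool's axes at that moment; what a row does not reach only later rows make up. A row lasts 1/10 s, in which the tool goes at most 50 mm and 8.59 degrees, less where a joint would pass 70% of its speed; a pose out of reach is approached as far as the arm can. A call with a gripper value outside its range is refused whole. The fingers move at their own pace and stop on an object; the grip force is fixed at half the most. Time passes only in rows, so rows that repeat a pose let the fingers close. It gives the time, the measured TCP pose, the force, the opening and the grip force at its end, in the units of the state.
- monitor.get_obs(): the state, without advancing time (a new reading comes with each control period).
- imaging.read_camera(name): name is "side" or "top" or "wrist"; returns a dict with "frame" (400x640x3 uint8, red, green, blue), "z_map" (400x640 float32, mm along the optical axis (not along the pixel's ray), 0 where there is no reading), "fx", "fy", "cx", "cy" (pixels), "R" (3x3) and "t" (3): a world point X has camera coordinates R X + t; the wrist camera has in their place "mount" (4x4, takes a point from camera to tool coordinates, whose origin is the TCP and whose axes are the flange's). Camera axes: x right, y down, z forward; pixel columns grow to the right and rows downward; lengths in mm; the calibration is good to about 2 mm. A picture is of the moment at which its call begins: read the wrist's pose just before it.
- robot.close_job(): hands the job in; it is judged then, once.
The state is a dict: "t": time; "joints": joint angles; "joint_velocities": joint speeds; "joint_efforts": joint torques, N m; "tcp_pos": TCP position; "tcp_rot": TCP orientation; "force": force on the tool from outside, world axes, zero at the start; "wrist_torque": the same for the moment, N m; "opening": finger opening in mm; "finger_force": force on a finger pad.
Only numpy, scipy, OpenCV 4.12 (cv2) and the standard library are available. Lean on these libraries where they do the work, as an engineer would, in place of code of your own. Each camera call takes 0.05 s, during which the arm holds its last target. There are 200 camera calls.

## Working session

There is one attempt and no reset: what is moved stays moved. The work goes in short steps, Python scripts to look and compute and a shell command to move; the robot and the scene stay as the last step left them, time stands still between calls to the robot, and variables do not carry over. Pictures are saved under pics/ and viewed, at most 10 in all, crops included, and the job is handed in when it is done.

```bash
mkdir -p pics; ls
cat > h.py <<'E'
import numpy as np,cv2
from station import monitor,imaging,robot
def cam(n,save=None):
    c=imaging.read_camera(n)
    if save: cv2.imwrite('pics/'+save,c['frame'][:,:,::-1])
    return c
def world(c):
    z=c['z_map'];h,w=z.shape;u,v=np.meshgrid(np.arange(w),np.arange(h))
    P=np.stack([(u-c['cx'])/c['fx']*z,(v-c['cy'])/c['fy']*z,z],-1)
    W=(P-np.array(c['t']))@np.array(c['R']); W[z==0]=np.nan
    return W
def proj(c,X):
    p=np.array(c['R'])@X+c['t'];return c['fx']*p[0]/p[2]+c['cx'],c['fy']*p[1]/p[2]+c['cy']
E
python3 - <<'E'
from h import *
o=monitor.get_obs();print(o)
for n in ('top','side'):
    c=cam(n,n+'0.png');np.savez(n+'0.npz',**c)
    print(n,c['fx'],c['cx'],c['cy'],-np.array(c['R']).T@c['t'])
E
```

```text
pics
{'t': 0.0, 'joints': array([-1.28127618e+00,  2.63546532e-01, -4.89551391e-02,  1.25942900e+00,
       -3.04122073e-05,  1.41549470e+00]), 'joint_velocities': array([ 0.00040418,  0.00059222,  0.00120843,  0.00074472,  0.00095958,
       -0.00048569]), 'joint_efforts': array([ 8.63844671e-04, -6.37625599e+01,  3.84562683e+01,  1.40264086e-02,
       -2.56891008e-04, -1.42476853e-05]), 'tcp_pos': array([ 225.80705217, -473.63039496,  230.80619533]), 'tcp_rot': array([-5.64877444e-04,  9.75368328e-01,  2.20581736e-01, -5.32059269e-05]), 'force': array([-0.63593435,  0.69408498, -0.69487796]), 'wrist_torque': array([-0.02147882,  0.02387984,  0.05468551]), 'finger_force': 0.0, 'opening': 85.74903644618088}
top 372.56373489454177 316.9745453598105 195.06276709619647 [ 513.2517682   -26.71690604 1024.93161708]
side 384.34897935529534 325.3241876878818 204.41041867456013 [694.14435732 913.83108791 955.34470631]
```

View pics/top0.png

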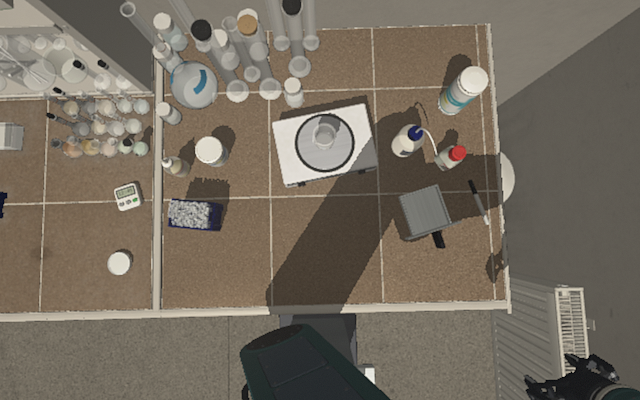

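View pics/side0.png

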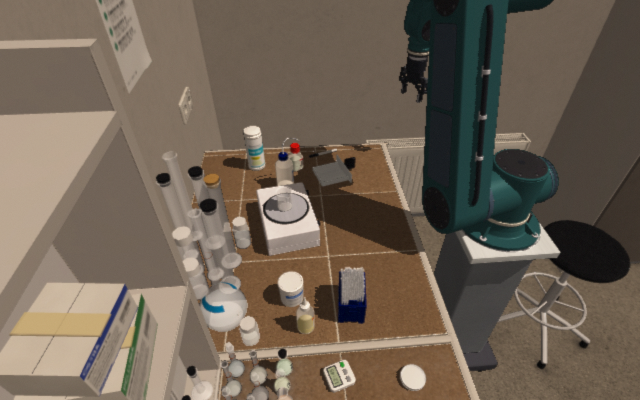

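Top view: the stirrer is at about (325,145), slightly rotated. The tray is at (425,212) with its fin at (438,240), right of the stirrer. The rack is at (195,214).

```bash
python3 - <<'E'
from h import *
for n in ('top','side'):
    c=dict(np.load(n+'0.npz'));W=world(c);f=c['frame'].astype(int);x,y,z=W[...,0],W[...,1],W[...,2]
    def rect(m,name):
        m=cv2.morphologyEx(m.astype(np.uint8),cv2.MORPH_OPEN,np.ones((2,2)))
        k,l,s,ct=cv2.connectedComponentsWithStats(m); 
        if k<2: print(name,'none');return
        i=1+s[1:,4].argmax();P=W[l==i]
        r=cv2.minAreaRect(P[:,:2].astype(np.float32));print(n,name,s[i,4],'c',np.round(r[0],1),'size',np.round(r[1],1),'ang',round(r[2],2),'z',np.round(np.percentile(P[:,2],[5,50,95]),1),'med',np.round(np.median(P,0),1))
    rect((abs(z-80)<5)&(f.min(-1)>120)&(abs(y+50)<200)&(x>450),'stirrer')
    t=(x>280)&(x<600)&(y<-180)&(y>-430)
    rect(t&(z>1.5)&(z<28)&(f.min(-1)>60),'pan'); rect(t&(z>30)&(z<46),'plate'); rect(t&(z>50)&(z<75)&(x<440),'fin')
    rect((abs(y-300)<130)&(z>90)&(z<125)&(x>250)&(x<520),'rack')
    u,v,w=c['z_map'].shape[1],0,0
    print('bench z',np.nanmedian(z[(abs(x-400)<20)&(abs(y)<100)]))
E
python3 - <<'E'
import cv2
a=cv2.imread('pics/top0.png')
cv2.imwrite('pics/crop1.png',cv2.resize(a[90:260,260:480],None,fx=3.5,fy=3.5,interpolation=cv2.INTER_CUBIC))
E
```

```text
top stirrer 2854 c [745.3 -51.9] size [166.  270.7] ang 14.38 z [nan nan nan] med [nan nan nan]
top pan 1362 c [ 557.3 -314.2] size [109.9 121.4] ang 14.48 z [nan nan nan] med [nan nan nan]
top plate 129 c [ 502.3 -334.3] size [ 10.5 160.9] ang 16.49 z [nan nan nan] med [nan nan nan]
fin none
rack none
bench z -0.2908629965923333
side stirrer 928 c [721.1 -22.4] size [188.2 210.7] ang 10.4 z [nan nan nan] med [nan nan nan]
side pan 483 c [ 549.8 -314.4] size [119.1 120.5] ang 15.56 z [nan nan nan] med [nan nan nan]
side plate 87 c [ 496.6 -338.4] size [159.6  68.1] ang 74.51 z [nan nan nan] med [nan nan nan]
fin none
rack none
bench z 0.27435674776018026
```

View pics/crop1.png

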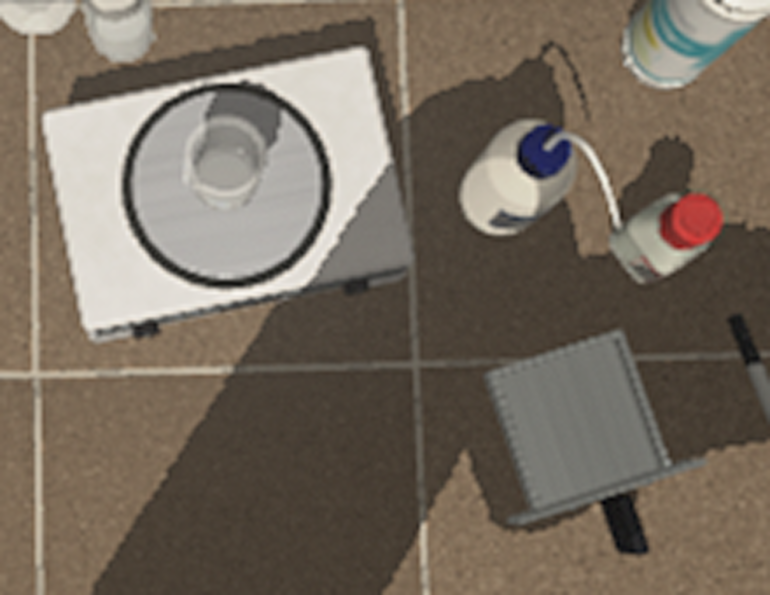

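The crop shows stirrer top corners at about (45,115), (365,45), (410,268) and (95,332). The tray pan corners are at (487,377), (622,332), (668,465) and (530,510). The fin runs from (617,495) to (635,552).

```bash
cat >> h.py <<'E'
def cast(c,uv,h):
    uv=np.atleast_2d(uv).astype(float);R=np.array(c['R']);C=-R.T@c['t']
    d=np.c_[(uv[:,0]-c['cx'])/c['fx'],(uv[:,1]-c['cy'])/c['fy'],np.ones(len(uv))]@R
    return C+d*((h-C[2])/d[:,2])[:,None]
E
python3 - <<'E'
from h import *
for n in ('top','side'):
    c=dict(np.load(n+'0.npz'));W=np.nan_to_num(world(c),nan=-999);f=c['frame'].astype(int);x,y,z=W[...,0],W[...,1],W[...,2]
    def rect(m,name,h):
        k,l,s,ct=cv2.connectedComponentsWithStats(m.astype(np.uint8),connectivity=4)
        i=1+s[1:,4].argmax();m=(l==i);P=W[m]
        C=max(cv2.findContours(m.astype(np.uint8),0,1)[0],key=len)[:,0]
        Q=cast(c,C,h)[:,:2].astype(np.float32)
        r=cv2.minAreaRect(Q);print(n,name,s[i],'c',np.round(r[0],1),np.round(r[1],1),round(r[2],2),'med',np.round(np.median(P,0),1))
        return Q,r
    Q,r=rect((z>76)&(z<92)&(abs(y+50)<180)&(x>550)&(x<850),'stirrer',80)
    a=np.radians(12.5)
    for it in range(2):
        ax=np.array([np.cos(a),np.sin(a)]);ay=np.array([-ax[1],ax[0]])
        p=Q@ax;q=Q@ay;cp=(p.min()+p.max())/2;cq=(q.min()+q.max())/2
        out=[]
        for mm in ((p<cp-70)&(abs(q-cq)<105),(p>cp+70)&(abs(q-cq)<105),(q<cq-110)&(abs(p-cp)<65),(q>cq+110)&(abs(p-cp)<65)):
            v=cv2.fitLine(Q[mm],cv2.DIST_HUBER,0,.01,.01).ravel();out.append((mm.sum(),np.round(np.degrees(np.arctan2(v[1],v[0])),2),np.round([v[2:]@ax,v[2:]@ay],1)))
        a=np.radians((out[0][1]%180)-90)
    print(out,'a',np.degrees(a))
    t=(x>380)&(x<680)&(y<-220)&(y>-430)
    rect(t&(z>1.5)&(z<28)&(f.min(-1)>60),'pan',18);rect(t&(z>28)&(z<47)&(x<540),'plate',40);rect(t&(z>52)&(z<75)&(x<520),'fin',62)
    rect((abs(y-300)<150)&(z>90)&(z<125)&(x>350)&(x<620),'rack',112)
E
```

```text
top stirrer [ 272  104  106   81 5511] c [734.8 -42. ] [170.5 247.8] 10.18 med [729.  -41.9  81.1]
[(np.int64(88), np.float32(-79.95), array([ 635.2, -169.3], dtype=float32)), (np.int64(79), np.float32(-79.85), array([ 799.9, -167.9], dtype=float32)), (np.int64(48), np.float32(10.15), array([ 716.1, -291.6], dtype=float32)), (np.int64(48), np.float32(10.17), array([717.4, -47.1], dtype=float32))] a 10.050002
top pan [ 398  184   55   53 1635] c [ 560.9 -308.3] [114.5 118.6] 15.97 med [ 560.3 -311.     4.7]
top plate [407 221  55  19 135] c [ 504.1 -325. ] [  8.2 149.4] 16.74 med [ 505.5 -324.5   39.1]
top fin [435 231  10  18  96] c [ 480.7 -331.1] [46.2 13. ] 15.43 med [ 480.1 -331.6   61.3]
top rack [167 201  44  28 972] c [560.7 296.5] [106.8  62. ] 83.77 med [561.7 295.9 109.6]
side stirrer [ 257  182   63   58 2178] c [736.9 -39. ] [169.5 251.5] 10.23 med [731.6  -6.2  81.4]
[(np.int64(41), np.float32(-79.5), array([ 635.3, -166.4], dtype=float32)), (np.int64(43), np.float32(-79.94), array([ 800.1, -168.7], dtype=float32)), (np.int64(46), np.float32(10.01), array([ 715.9, -294.5], dtype=float32)), (np.int64(45), np.float32(10.87), array([718.5, -50.3], dtype=float32))] a 10.5
side pan [313 157  39  29 582] c [ 561.9 -308.7] [128.5 168.2] 17.44 med [ 555.1 -312.5    6.7]
side plate [336 155  20  22  99] c [ 482.9 -326.5] [ 61.  147.8] 17.46 med [ 495.7 -327.9   37.6]
side fin [345 157  11   5  38] c [ 480.5 -326.5] [45.3 22.8] 13.92 med [ 479.6 -330.9   60.2]
side rack [341 267  24  36 755] c [561.9 306.4] [114.1  63.3] 83.13 med [563.5 306.5 109.7]
```

```bash
python3 -m handwheel '[{"dx":2,"spin":2,"grip":1},{"dx":6,"dy":-0.5,"dz":1,"spin":5,"grip":1},{"dx":10,"dy":-1,"dz":3,"spin":9.5,"grip":1},{"dx":14,"dy":-1.5,"dz":5,"spin":9.5,"grip":1},{"dx":18,"dy":-1.9,"dz":7,"spin":9.5,"grip":1},{"dx":22,"dy":-1.9,"dz":9,"spin":9.5,"grip":1},{"dx":26,"dy":-1.9,"dz":11,"spin":9.5,"grip":1},{"dx":28.9,"dy":-1.9,"dz":12,"spin":9.5,"grip":1},{"dx":28.9,"dy":-1.9,"dz":12,"spin":9.5,"grip":1},{"dx":28.9,"dy":-1.9,"dz":12,"spin":9.5,"grip":1},{"dx":28.9,"dy":-1.9,"dz":12,"spin":9.5,"grip":1},{"dx":28.9,"dy":-1.9,"dz":12,"spin":9.5,"grip":1}]'
cat >> h.py <<'E'
from scipy.spatial.transform import Rotation as Rn
def tool():
    o=monitor.get_obs();q=o['tcp_rot'];T=np.eye(4);T[:3,:3]=Rn.from_quat([q[1],q[2],q[3],q[0]]).as_matrix();T[:3,3]=o['tcp_pos'];return o,T
def wrist(save=None):
    o,T=tool();c=cam('wrist',save);M=np.linalg.inv(T@np.array(c['mount']));c['R']=M[:3,:3];c['t']=M[:3,3];return c
def yaw(T): return np.degrees(np.arctan2(T[1,0],T[0,0]))
E
python3 - <<'E'
from h import *
o,T=tool();print(o['tcp_pos'],yaw(T))
c=wrist('w1.png')
W=np.nan_to_num(world(c),nan=-999);x,y,z=W[...,0],W[...,1],W[...,2]
m=((z>52)&(z<70)&(abs(x-480)<70)&(abs(y+331)<60)).astype(np.uint8)
k,l,s,ct=cv2.connectedComponentsWithStats(m)
for i in range(1,k):
    if s[i,4]>80:
        Q=W[l==i];r=cv2.minAreaRect(Q[:,:2].astype(np.float32));print(s[i],r,np.median(Q,0))
E
```

```text
[ 225.8119663  -473.68939787  230.88703106] 25.48479478774856$[0]: bad value
```

View pics/w1.png

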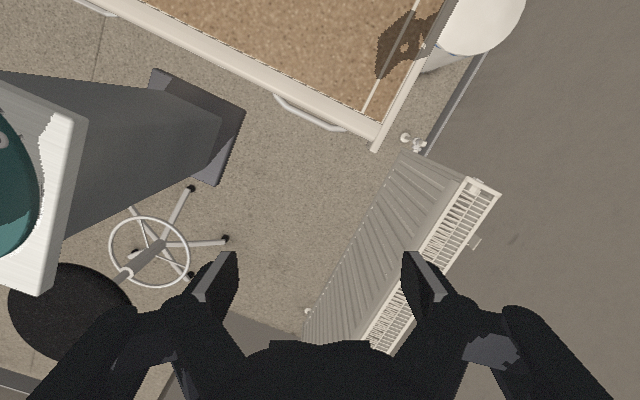

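The call was refused because the first row lacked some keys, and the wrist picture shows only the floor because the arm hasn't moved. I'll resend it with every field filled in.

```bash
python3 -m handwheel '[{"dx":2,"dy":0,"dz":0,"spin":2,"grip":1},{"dx":6,"dy":-0.5,"dz":1,"spin":5,"grip":1},{"dx":10,"dy":-1,"dz":3,"spin":9.5,"grip":1},{"dx":14,"dy":-1.5,"dz":5,"spin":9.5,"grip":1},{"dx":18,"dy":-1.9,"dz":7,"spin":9.5,"grip":1},{"dx":22,"dy":-1.9,"dz":9,"spin":9.5,"grip":1},{"dx":26,"dy":-1.9,"dz":11,"spin":9.5,"grip":1},{"dx":28.9,"dy":-1.9,"dz":12,"spin":9.5,"grip":1},{"dx":28.9,"dy":-1.9,"dz":12,"spin":9.5,"grip":1},{"dx":28.9,"dy":-1.9,"dz":12,"spin":9.5,"grip":1},{"dx":28.9,"dy":-1.9,"dz":12,"spin":9.5,"grip":1},{"dx":28.9,"dy":-1.9,"dz":12,"spin":9.5,"grip":1}]'
python3 - <<'E'
from h import *
o,T=tool();print(o['t'],o['tcp_pos'],yaw(T))
c=wrist('w2.png')
W=np.nan_to_num(world(c),nan=-999);x,y,z=W[...,0],W[...,1],W[...,2]
m=((z>52)&(z<70)&(abs(x-480)<70)&(abs(y+331)<60)).astype(np.uint8)
k,l,s,ct=cv2.connectedComponentsWithStats(m)
for i in range(1,k):
    if s[i,4]>80:
        Q=W[l==i];r=cv2.minAreaRect(Q[:,:2].astype(np.float32));print(s[i],r,np.median(Q,0))
E
```

```text
t: 1.35
tcp_pos: [478.0, -333.1, 111.8]
tcp_rot: [0.0, 0.99, 0.138, 0.0]
force: [-0.5, -0.2, -0.2]
opening: 85.6
finger_force: 0.0
1.35 [ 477.99145995 -333.06519149  111.75055262] 15.916595434123682
[315 183  16  61 948] ((481.6711120605469, -334.4112548828125), (45.16489028930664, 11.448356628417969), 16.532278060913086) [ 483.62956597 -333.95135886   62.12236163]
```

View pics/w2.png

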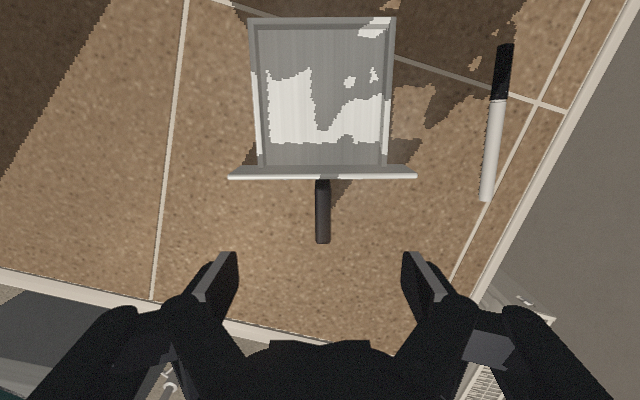

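The wrist picture shows the fin at (322,212), midway between the fingers and in line with the tool. I'll go down and pinch.

```bash
python3 -m handwheel '[{"dx":0.1,"dy":0,"dz":2,"spin":0,"grip":1},{"dx":0.1,"dy":0,"dz":5,"spin":0,"grip":1},{"dx":0.1,"dy":0,"dz":7.5,"spin":0,"grip":1},{"dx":0.1,"dy":0,"dz":8.5,"spin":0,"grip":1},{"dx":0.1,"dy":0,"dz":8.5,"spin":0,"grip":0.4},{"dx":0.1,"dy":0,"dz":8.5,"spin":0,"grip":0.2},{"dx":0.1,"dy":0,"dz":8.5,"spin":0,"grip":0},{"dx":0.1,"dy":0,"dz":8.5,"spin":0,"grip":0},{"dx":0.1,"dy":0,"dz":8.5,"spin":0,"grip":0},{"dx":0.1,"dy":0,"dz":8.5,"spin":0,"grip":0},{"dx":0.1,"dy":0,"dz":8.5,"spin":0,"grip":0},{"dx":0.1,"dy":0,"dz":8.5,"spin":0,"grip":0}]'
```

```text
t: 2.6
tcp_pos: [479.9, -332.5, 27.0]
tcp_rot: [0.001, 0.99, 0.139, 0.0]
force: [-0.7, -0.8, 6.3]
opening: 10.9
finger_force: 58.4
```

```bash
python3 -m handwheel '[{"dx":0,"dy":0,"dz":-0.2,"spin":0,"grip":0},{"dx":0,"dy":0,"dz":-0.5,"spin":0,"grip":0},{"dx":0,"dy":-1,"dz":-0.5,"spin":0,"grip":0},{"dx":0.5,"dy":-3,"dz":-0.5,"spin":0.5,"grip":0},{"dx":1,"dy":-6,"dz":-0.5,"spin":1.5,"grip":0},{"dx":1.6,"dy":-9,"dz":-0.5,"spin":2.5,"grip":0},{"dx":2.1,"dy":-12,"dz":-0.5,"spin":3.5,"grip":0},{"dx":2.6,"dy":-15,"dz":-0.5,"spin":4.5,"grip":0},{"dx":3.1,"dy":-18,"dz":-0.5,"spin":5.5,"grip":0},{"dx":3.7,"dy":-21,"dz":-0.5,"spin":5.9,"grip":0},{"dx":4,"dy":-23,"dz":-0.5,"spin":5.9,"grip":0},{"dx":4.2,"dy":-23.9,"dz":-0.5,"spin":5.9,"grip":0},{"dx":4.2,"dy":-23.9,"dz":-0.5,"spin":5.9,"grip":0},{"dx":4.2,"dy":-23.9,"dz":-0.5,"spin":5.9,"grip":0},{"dx":4.2,"dy":-23.9,"dz":-0.5,"spin":5.9,"grip":0},{"dx":4.2,"dy":-23.9,"dz":-0.5,"spin":5.9,"grip":0}]'
cat >> h.py <<'E'
A=np.radians(10.1);SX=np.array([np.cos(A),np.sin(A)]);SY=np.array([-SX[1],SX[0]]);SC=np.array([735.8,-41])
def st(p): d=np.asarray(p)[...,:2]-SC; return np.stack([d@SX,d@SY],-1)
E
python3 - <<'E'
from h import *
o,T=tool();print(o['t'],o['tcp_pos'],yaw(T),o['force'],'st',st(o['tcp_pos']))
def rep(c,n):
    W=np.nan_to_num(world(c),nan=-999);x,y,z=W[...,0],W[...,1],W[...,2]
    S=st(W);a,b=S[...,0],S[...,1]
    # wide-pan mask: metal rim/floor
    t=(a>-275)&(a<-110)&(abs(b)<100)
    for name,m,h in (('plate',t&(z>30)&(z<50)&(a>-290),42),('pan',t&(z>2.5)&(z<28)&(a>-262),20)):
        k,l,s,_=cv2.connectedComponentsWithStats(m.astype(np.uint8));i=1+s[1:,4].argmax()
        C=max(cv2.findContours((l==i).astype(np.uint8),0,1)[0],key=len)[:,0]
        q=st(cast(c,C,h)).astype(np.float32);r=cv2.minAreaRect(q);print(n,name,s[i,4],np.round(r[0],1),np.round(r[1],1),round(r[2],2))
rep(cam('top','top1.png'),'top');c=wrist('w3.png');rep(c,'wrist')
# front face: top edge of stirrer in wrist
W=np.nan_to_num(world(c),nan=-999);S=st(W);z=W[...,2]
m=(z>70)&(z<92)&(S[...,0]>-110)&(abs(S[...,1])<140);P=S[m]
e=[(b,np.percentile(P[abs(P[:,1]-b)<4,0],1)) for b in range(-120,121,10) if (abs(P[:,1]-b)<4).sum()>10];print(np.round(e,1).tolist())
E
```

```text
t: 4.2
tcp_pos: [454.3, -91.6, 31.2]
tcp_rot: [0.0, 0.996, 0.087, 0.0]
force: [-0.0, -0.7, -2.7]
opening: 11.5
finger_force: 58.5
4.2 [454.26606466 -91.58393679  31.22010145] 10.0264547916597 [-0.04590326 -0.67434024 -2.7182778 ] st [-286.041794    -0.4283621]
top plate 29 [-260.    57.8] [32.8  5.1] 89.63
top pan 1261 [-197.2    1. ] [112.  120.3] 6.1
wrist plate 5194 [-260.6   -0.6] [151.1  14.8] 89.65
wrist pan 44077 [-210.2   -0.6] [153.5 101.2] 89.96
[]
```

View pics/w3.png

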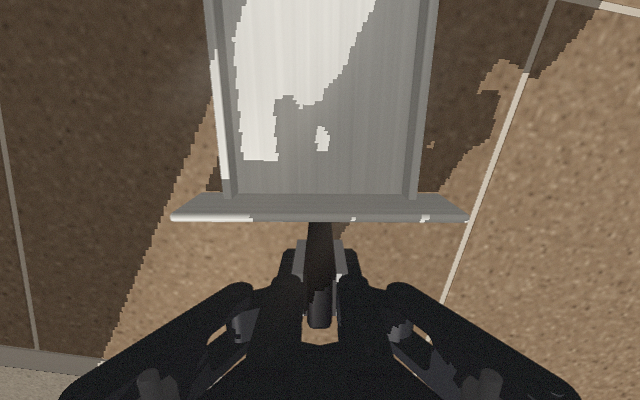

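Picture: the tray is held straight, with the plate edge level from (172,217) to (468,217). It is centred, about 4 mm up, and 60 mm in front of the mouth. I'll lower it to about 2 mm and advance.

```bash
python3 -m handwheel '[{"dx":1,"dy":0,"dz":0.1,"spin":0,"grip":0},{"dx":3,"dy":0,"dz":0.2,"spin":0,"grip":0},{"dx":5,"dy":0,"dz":0.2,"spin":0,"grip":0},{"dx":5.6,"dy":0,"dz":0.2,"spin":0,"grip":0},{"dx":6.2,"dy":0,"dz":0.2,"spin":0,"grip":0},{"dx":6.8,"dy":0,"dz":0.2,"spin":0,"grip":0},{"dx":7.4,"dy":0,"dz":0.2,"spin":0,"grip":0},{"dx":8,"dy":0,"dz":0.2,"spin":0,"grip":0},{"dx":8,"dy":0,"dz":0.2,"spin":0,"grip":0},{"dx":8,"dy":0,"dz":0.2,"spin":0,"grip":0}]'; python3 -m handwheel '[{"dx":0.3,"dy":0,"dz":0,"spin":0,"grip":0},{"dx":0.6,"dy":0,"dz":0,"spin":0,"grip":0},{"dx":0.9,"dy":0,"dz":0,"spin":0,"grip":0},{"dx":1.2,"dy":0,"dz":0,"spin":0,"grip":0},{"dx":1.5,"dy":0,"dz":0,"spin":0,"grip":0},{"dx":1.5,"dy":0,"dz":0,"spin":0,"grip":0},{"dx":1.5,"dy":0,"dz":0,"spin":0,"grip":0}]'; python3 -c "
from h import *
o,T=tool();print(st(o['tcp_pos']),yaw(T),o['force'],o['wrist_torque'])"
```

```text
t: 5.3
tcp_pos: [532.7, -76.8, 29.2]
tcp_rot: [-0.0, 0.996, 0.088, -0.0]
force: [0.8, 0.2, -2.6]
opening: 11.2
finger_force: 58.5
t: 6.0
tcp_pos: [547.6, -74.2, 29.2]
tcp_rot: [-0.0, 0.996, 0.088, -0.0]
force: [-0.5, -0.0, -2.1]
opening: 11.2
finger_force: 58.5
[-191.07430373    0.36119501] 10.090751236043786 [-0.49662664 -0.04594953 -2.10876915] [-0.00944771  0.14581006  0.03429694]
```

```bash
python3 -m handwheel '[{"dx":0,"dy":-0.1,"dz":0,"spin":0,"grip":0},{"dx":0,"dy":-0.2,"dz":0,"spin":0,"grip":0},{"dx":0,"dy":-0.3,"dz":0,"spin":0,"grip":0},{"dx":0,"dy":-0.4,"dz":0,"spin":0,"grip":0},{"dx":0,"dy":-0.4,"dz":0,"spin":0,"grip":0}]' >/dev/null
cat > s.py <<'E'
from h import *
o,T=tool();f=o['force'];print(round(o['t'],2),'st',np.round(st(o['tcp_pos']),2),'z',round(o['tcp_pos'][2],1),'yaw',round(yaw(T),2),'F st',np.round([f[:2]@SX,f[:2]@SY,f[2]],2),'tz',np.round(o['wrist_torque'],2))
E
python3 s.py;  python3 -m handwheel '[{"dx":0,"dy":-0.1,"dz":0,"spin":0,"grip":0},{"dx":0,"dy":-0.2,"dz":0,"spin":0,"grip":0},{"dx":0,"dy":-0.2,"dz":0,"spin":0,"grip":0}]' >/dev/null; python3 s.py
```

```text
6.5 st [-191.05    4.49] z 29.3 yaw 10.1 F st [-0.53 -0.73 -2.39] tz [-0.01  0.12 -0.01]
6.8 st [-191.06    6.44] z 29.3 yaw 10.09 F st [-1.36 -0.15 -2.8 ] tz [-0.06  0.17  0.  ]
```

```bash
cat >> s.py <<'E'
import sys
sys.exit(int(abs(o['wrist_torque'][2])>.15 or abs(f[:2]@SY)>2.2))
E
python3 -m handwheel '[{"dx":0,"dy":-0.1,"dz":0,"spin":0,"grip":0},{"dx":0,"dy":-0.15,"dz":0,"spin":0,"grip":0}]' >/dev/null; python3 s.py &&
python3 -m handwheel '[{"dx":0,"dy":-0.1,"dz":0,"spin":0,"grip":0},{"dx":0,"dy":-0.15,"dz":0,"spin":0,"grip":0}]' >/dev/null && python3 s.py &&
python3 -m handwheel '[{"dx":0,"dy":-0.1,"dz":0,"spin":0,"grip":0},{"dx":0,"dy":-0.15,"dz":0,"spin":0,"grip":0}]' >/dev/null && python3 s.py &&
python3 -m handwheel '[{"dx":0,"dy":-0.1,"dz":0,"spin":0,"grip":0},{"dx":0,"dy":-0.15,"dz":0,"spin":0,"grip":0}]' >/dev/null && python3 s.py &&
python3 -m handwheel '[{"dx":0,"dy":-0.1,"dz":0,"spin":0,"grip":0},{"dx":0,"dy":-0.15,"dz":0,"spin":0,"grip":0}]' >/dev/null && python3 s.py &&
python3 -m handwheel '[{"dx":0,"dy":-0.1,"dz":0,"spin":0,"grip":0},{"dx":0,"dy":-0.15,"dz":0,"spin":0,"grip":0}]' >/dev/null && python3 s.py &&
python3 -m handwheel '[{"dx":0,"dy":-0.1,"dz":0,"spin":0,"grip":0},{"dx":0,"dy":-0.15,"dz":0,"spin":0,"grip":0}]' >/dev/null && python3 s.py &&
python3 -m handwheel '[{"dx":0,"dy":-0.1,"dz":0,"spin":0,"grip":0},{"dx":0,"dy":-0.15,"dz":0,"spin":0,"grip":0}]' >/dev/null && python3 s.py
```

```text
7.0 st [-191.06    7.89] z 29.3 yaw 10.08 F st [-1.06 -0.32 -2.09] tz [-0.02  0.15 -0.01]
7.2 st [-191.04    9.41] z 29.3 yaw 10.09 F st [-0.64  0.09 -1.76] tz [-0.02  0.13  0.02]
7.4 st [-191.06   10.92] z 29.3 yaw 10.09 F st [ 0.61  0.09 -2.46] tz [ 0.04  0.18 -0.  ]
7.6 st [-191.07   12.4 ] z 29.3 yaw 10.08 F st [-0.32  0.47 -2.88] tz [-0.01  0.11 -0.04]
7.8 st [-191.05   13.92] z 29.3 yaw 10.09 F st [ 0.17 -0.44 -2.79] tz [-0.07  0.14  0.03]
8.0 st [-191.07   15.44] z 29.3 yaw 10.09 F st [ 0.39  0.29 -2.71] tz [-0.01  0.17  0.03]
8.2 st [-191.06   16.8 ] z 29.3 yaw 10.08 F st [-0.88 -0.99 -2.04] tz [-0.34  0.18 -0.18]
```

```bash
python3 -m handwheel '[{"dx":0,"dy":0,"dz":0,"spin":0,"grip":0}]' >/dev/null; python3 s.py; python3 -m handwheel '[{"dx":0,"dy":-0.07,"dz":0,"spin":0,"grip":0},{"dx":0,"dy":-0.07,"dz":0,"spin":0,"grip":0}]' >/dev/null; python3 s.py
```

```text
8.3 st [-191.05   16.76] z 29.3 yaw 10.08 F st [-0.82 -1.32 -2.07] tz [-0.26  0.13 -0.13]
8.5 st [-191.09   17.32] z 29.3 yaw 10.06 F st [-1.82 -2.5  -2.25] tz [-0.65  0.21 -0.28]
```

Wall contact came at tool y' ≈ 16.6, so I'll back off about 1.8 mm and enter the lane with guarded steps.

```bash
sed -i 's/sys.exit.*/sys.exit(int(abs(f[:2]@SY)>5 or f[:2]@SX<-5))/' s.py
python3 -m handwheel '[{"dx":0,"dy":0.1,"dz":0,"spin":0,"grip":0},{"dx":0,"dy":0.18,"dz":0,"spin":0,"grip":0},{"dx":0,"dy":0.18,"dz":0,"spin":0,"grip":0}]' >/dev/null; python3 s.py &&
python3 -m handwheel '[{"dx":0.2,"dy":0,"dz":0,"spin":0,"grip":0},{"dx":0.4,"dy":0,"dz":0,"spin":0,"grip":0},{"dx":0.6,"dy":0,"dz":0,"spin":0,"grip":0}]' >/dev/null && python3 s.py &&
python3 -m handwheel '[{"dx":0.2,"dy":0,"dz":0,"spin":0,"grip":0},{"dx":0.4,"dy":0,"dz":0,"spin":0,"grip":0}]' >/dev/null && python3 s.py &&
python3 -m handwheel '[{"dx":0.2,"dy":0,"dz":0,"spin":0,"grip":0},{"dx":0.4,"dy":0,"dz":0,"spin":0,"grip":0}]' >/dev/null && python3 s.py &&
python3 -m handwheel '[{"dx":0.2,"dy":0,"dz":0,"spin":0,"grip":0},{"dx":0.4,"dy":0,"dz":0,"spin":0,"grip":0}]' >/dev/null && python3 s.py &&
python3 -m handwheel '[{"dx":0.2,"dy":0,"dz":0,"spin":0,"grip":0},{"dx":0.4,"dy":0,"dz":0,"spin":0,"grip":0}]' >/dev/null && python3 s.py &&
python3 -m handwheel '[{"dx":0.2,"dy":0,"dz":0,"spin":0,"grip":0},{"dx":0.4,"dy":0,"dz":0,"spin":0,"grip":0}]' >/dev/null && python3 s.py
```

```text
8.8 st [-191.     15.76] z 29.3 yaw 10.09 F st [-0.32  0.23 -2.11] tz [-0.01  0.14  0.04]
9.1 st [-184.81   15.78] z 29.3 yaw 10.09 F st [-0.42 -0.62 -2.48] tz [-0.03  0.16 -0.05]
9.3 st [-180.86   15.76] z 29.2 yaw 10.09 F st [ 0.94 -0.85 -2.86] tz [-0.04  0.15  0.  ]
9.5 st [-176.84   15.74] z 29.3 yaw 10.09 F st [ 0.33  0.44 -1.9 ] tz [-0.04  0.13 -0.02]
9.7 st [-172.88   15.71] z 29.3 yaw 10.08 F st [ 0.88 -0.59 -1.95] tz [-0.04  0.16  0.02]
9.9 st [-168.87   15.72] z 29.3 yaw 10.08 F st [ 0.06  0.51 -2.21] tz [-0.    0.1  -0.01]
10.1 st [-164.89   15.73] z 29.3 yaw 10.08 F st [-0.41 -0.39 -3.89] tz [-0.01  0.13  0.03]
```

```bash
python3 -m handwheel '[{"dx":0.3,"dy":0,"dz":0,"spin":0,"grip":0},{"dx":0.6,"dy":0,"dz":0,"spin":0,"grip":0},{"dx":0.9,"dy":0,"dz":0,"spin":0,"grip":0}]' >/dev/null && python3 s.py &&
python3 -m handwheel '[{"dx":0.3,"dy":0,"dz":0,"spin":0,"grip":0},{"dx":0.6,"dy":0,"dz":0,"spin":0,"grip":0},{"dx":0.9,"dy":0,"dz":0,"spin":0,"grip":0}]' >/dev/null && python3 s.py &&
python3 -m handwheel '[{"dx":0.3,"dy":0,"dz":0,"spin":0,"grip":0},{"dx":0.6,"dy":0,"dz":0,"spin":0,"grip":0},{"dx":0.9,"dy":0,"dz":0,"spin":0,"grip":0}]' >/dev/null && python3 s.py &&
python3 -m handwheel '[{"dx":0.3,"dy":0,"dz":0,"spin":0,"grip":0},{"dx":0.6,"dy":0,"dz":0,"spin":0,"grip":0}]' >/dev/null && python3 s.py
```

```text
10.4 st [-155.78   15.71] z 29.3 yaw 10.09 F st [-0.12 -0.71 -1.78] tz [-0.06  0.16 -0.01]
10.7 st [-146.75   15.7 ] z 29.3 yaw 10.08 F st [ 1.34  0.16 -1.55] tz [-0.02  0.17 -0.04]
11.0 st [-137.82   15.74] z 29.2 yaw 10.09 F st [-0.14 -0.04 -2.6 ] tz [0.01 0.17 0.02]
11.2 st [-131.81   15.7 ] z 29.3 yaw 10.08 F st [-0.63  0.37 -1.89] tz [0.03 0.12 0.07]
```

```bash
sed -i 's/sys.exit.*/sys.exit(int(abs(f[:2]@SY)>5 or f[:2]@SX<-12))/' s.py
python3 -m handwheel '[{"dx":0.15,"dy":0,"dz":0,"spin":0,"grip":0},{"dx":0.3,"dy":0,"dz":0,"spin":0,"grip":0}]' >/dev/null && python3 s.py &&
python3 -m handwheel '[{"dx":0.15,"dy":0,"dz":0,"spin":0,"grip":0},{"dx":0.3,"dy":0,"dz":0,"spin":0,"grip":0}]' >/dev/null && python3 s.py &&
python3 -m handwheel '[{"dx":0.15,"dy":0,"dz":0,"spin":0,"grip":0},{"dx":0.3,"dy":0,"dz":0,"spin":0,"grip":0}]' >/dev/null && python3 s.py &&
python3 -m handwheel '[{"dx":0.15,"dy":0,"dz":0,"spin":0,"grip":0},{"dx":0.3,"dy":0,"dz":0,"spin":0,"grip":0}]' >/dev/null && python3 s.py &&
python3 -m handwheel '[{"dx":0.1,"dy":0,"dz":0,"spin":0,"grip":0},{"dx":0.2,"dy":0,"dz":0,"spin":0,"grip":0}]' >/dev/null && python3 s.py
```

```text
11.4 st [-129.11   15.75] z 29.2 yaw 10.08 F st [-1.96 -0.55 -3.65] tz [-0.18  0.8   0.01]
11.6 st [-126.91   15.8 ] z 28.9 yaw 10.07 F st [-6.39 -0.97 -3.89] tz [-0.5   1.35 -0.09]
11.8 st [-123.26   15.72] z 29.1 yaw 10.07 F st [-1.75 -1.46 -4.72] tz [-0.34  0.91 -0.08]
12.0 st [-119.68   15.63] z 29.3 yaw 10.08 F st [-1.63 -0.41 -4.81] tz [-0.31  0.68 -0.11]
12.2 st [-117.85   15.64] z 29.3 yaw 10.08 F st [-1.18 -0.78 -4.17] tz [-0.35  0.66 -0.14]
```

```bash
sed -i 's/sys.exit.*/sys.exit(int(abs(f[:2]@SY)>5 or f[:2]@SX<-9))/' s.py
python3 -m handwheel '[{"dx":0.1,"dy":0,"dz":0,"spin":0,"grip":0},{"dx":0.15,"dy":0,"dz":0,"spin":0,"grip":0}]' >/dev/null && python3 s.py &&
python3 -m handwheel '[{"dx":0.1,"dy":0,"dz":0,"spin":0,"grip":0},{"dx":0.15,"dy":0,"dz":0,"spin":0,"grip":0}]' >/dev/null && python3 s.py &&
python3 -m handwheel '[{"dx":0.1,"dy":0,"dz":0,"spin":0,"grip":0},{"dx":0.1,"dy":0,"dz":0,"spin":0,"grip":0}]' >/dev/null && python3 s.py &&
python3 -m handwheel '[{"dx":0.1,"dy":0,"dz":0,"spin":0,"grip":0},{"dx":0.1,"dy":0,"dz":0,"spin":0,"grip":0}]' >/dev/null && python3 s.py &&
python3 -m handwheel '[{"dx":0.1,"dy":0,"dz":0,"spin":0,"grip":0},{"dx":0.1,"dy":0,"dz":0,"spin":0,"grip":0}]' >/dev/null && python3 s.py &&
python3 -m handwheel '[{"dx":0.1,"dy":0,"dz":0,"spin":0,"grip":0},{"dx":0.1,"dy":0,"dz":0,"spin":0,"grip":0}]' >/dev/null && python3 s.py
```

```text
12.4 st [-116.34   15.66] z 29.3 yaw 10.08 F st [-1.61 -1.42 -5.88] tz [-0.28  0.58 -0.17]
12.6 st [-114.77   15.65] z 29.3 yaw 10.09 F st [ 0.38 -0.82 -4.7 ] tz [-0.33  0.43 -0.18]
12.8 st [-113.64   15.66] z 29.3 yaw 10.09 F st [ 1.11 -1.98 -5.5 ] tz [-0.2   0.04 -0.15]
13.0 st [-112.72   15.65] z 29.3 yaw 10.09 F st [ 4.01  0.2  -6.65] tz [-0.2  -0.05 -0.17]
13.2 st [-111.87   15.66] z 29.3 yaw 10.09 F st [ 2.44 -2.52 -5.24] tz [-0.25 -0.03 -0.09]
13.4 st [-111.73   15.64] z 29.2 yaw 10.08 F st [-4.41 -3.12 -3.27] tz [-0.74  0.97  0.07]
```

```bash
python3 -m handwheel '[{"dx":0.05,"dy":0,"dz":0,"spin":0,"grip":0},{"dx":0.05,"dy":0,"dz":0,"spin":0,"grip":0}]' >/dev/null; python3 s.py ;
python3 -m handwheel '[{"dx":0,"dy":0,"dz":0.1,"spin":0,"grip":0},{"dx":0,"dy":0,"dz":0.2,"spin":0,"grip":0},{"dx":0,"dy":0,"dz":0.2,"spin":0,"grip":0}]' >/dev/null; python3 s.py
python3 - <<'E'
from h import *
c=cam('top');cv2.imwrite('pics/top2.png',cv2.resize(c['frame'][90:230,250:420,::-1],None,fx=4,fy=4,interpolation=cv2.INTER_CUBIC))
E
```

```text
13.6 st [-111.72   15.63] z 29.2 yaw 10.08 F st [-8.05 -2.63 -0.21] tz [-0.87  1.53  0.06]
13.9 st [-111.87   15.7 ] z 27.5 yaw 10.07 F st [-11.16  -2.9    2.23] tz [-0.69  1.37  0.11]
```

View pics/top2.png

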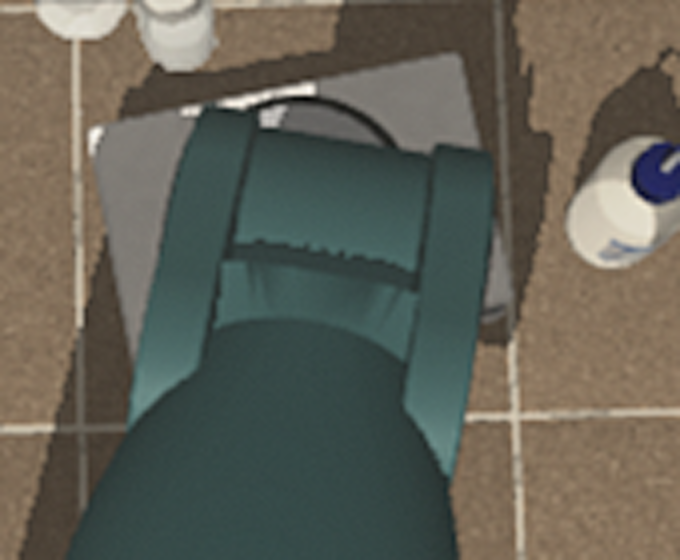

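The arm hides the tray in this view. The force trace fits a seated tray: resistance began 18 mm before the stop, then it was drawn in and stopped hard. I'll release part-open, rise, back away and look.

```bash
python3 -m handwheel '[{"dx":-0.05,"dy":0,"dz":0,"spin":0,"grip":0},{"dx":-0.05,"dy":0,"dz":0,"spin":0,"grip":0.2},{"dx":-0.05,"dy":0,"dz":0,"spin":0,"grip":0.4},{"dx":-0.05,"dy":0,"dz":0,"spin":0,"grip":0.5},{"dx":-0.05,"dy":0,"dz":0,"spin":0,"grip":0.5},{"dx":-0.05,"dy":0,"dz":0,"spin":0,"grip":0.5}]' ;
python3 -m handwheel '[{"dx":-0.05,"dy":0,"dz":-1,"spin":0,"grip":0.5},{"dx":-0.05,"dy":0,"dz":-3,"spin":0,"grip":0.5},{"dx":-0.05,"dy":0,"dz":-6,"spin":0,"grip":0.5},{"dx":-2,"dy":0,"dz":-10,"spin":0,"grip":0.5},{"dx":-5,"dy":0,"dz":-13,"spin":0,"grip":0.5},{"dx":-9,"dy":0,"dz":-15,"spin":0,"grip":0.5},{"dx":-13,"dy":0,"dz":-16,"spin":0,"grip":0.5},{"dx":-15,"dy":0,"dz":-16,"spin":0,"grip":0.5},{"dx":-15,"dy":0,"dz":-16,"spin":0,"grip":0.5},{"dx":-15,"dy":0,"dz":-16,"spin":0,"grip":0.5}]'
python3 - <<'E'
from h import *
c=wrist('w4.png')
W=np.nan_to_num(world(c),nan=-999);S=st(W);z=W[...,2];a,b=S[...,0],S[...,1]
def r(n,m,h):
    k,l,s,_=cv2.connectedComponentsWithStats(m.astype(np.uint8));i=1+s[1:,4].argmax();R=cv2.minAreaRect(S[l==i].astype(np.float32));print(n,s[i,4],np.round(R[0],1),np.round(R[1],1),round(R[2],2),np.median(z[l==i]))
r('plate',(z>33)&(z<47)&(a>-125)&(a<-70)&(abs(b)<110),40)
r('fin',(z>54)&(z<68)&(a>-150)&(a<-88)&(abs(b)<60),62)
m=(z>76)&(z<84)&(a>-110);e=[(q,np.round(np.percentile(a[m&(abs(b-q)<4)],2),1)) for q in range(-110,111,20) if (m&(abs(b-q)<4)).sum()>9];print(e)
E
```

```text
t: 14.55
tcp_pos: [623.8, -44.9, 27.3]
tcp_rot: [-0.0, 0.996, 0.088, 0.0]
force: [-0.3, 0.5, -0.0]
opening: 42.6
finger_force: 0.0
t: 15.55
tcp_pos: [476.4, -71.4, 188.1]
tcp_rot: [0.0, 0.996, 0.088, 0.001]
force: [-0.3, 0.4, 0.1]
opening: 42.9
finger_force: 0.0
plate 5 [-88.6  74.3] [0.5 3.6] 3.48 34.345615827120376
fin 725 [-115.3   15.4] [38.2 11.7] 0.55 62.26294560558991
[]
```

View pics/w4.png

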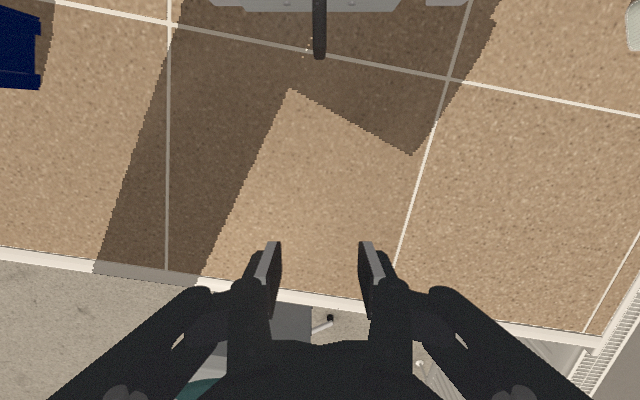

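The picture shows the fin at (319,30) and the plate at the top edge near (305,5). I'll move 60 mm forward and 30 mm up to see the plate against the face.

```bash
python3 -m handwheel '[{"dx":1,"dy":0,"dz":-1,"spin":0,"grip":0.5},{"dx":3,"dy":0,"dz":-2,"spin":0,"grip":0.5},{"dx":5,"dy":0,"dz":-3,"spin":0,"grip":0.5},{"dx":6,"dy":0,"dz":-3,"spin":0,"grip":0.5},{"dx":6,"dy":0,"dz":-3,"spin":0,"grip":0.5},{"dx":6,"dy":0,"dz":-3,"spin":0,"grip":0.5}]' >/dev/null
python3 - <<'E'
from h import *
c=wrist()
W=np.nan_to_num(world(c),nan=-999);S=st(W);z=W[...,2];a,b=S[...,0],S[...,1]
for n,lo,hi in (('plate',25,37),('face above',48,72)):
    for q in range(-60,101,20):
        m=(z>lo)&(z<hi)&(a>-115)&(a<-70)&(abs(b-q)<8)
        if m.sum()>5: print(n,q,m.sum(),np.round(np.percentile(a[m],[10,50,90]),1))
m=(z>54)&(z<68)&(a>-150)&(a<-88)&(abs(b)<60);R=cv2.minAreaRect(S[m].astype(np.float32));print('fin',R)
f=c['frame'][:200,120:520,::-1];cv2.imwrite('pics/w5.png',cv2.resize(f,None,fx=2,fy=2))
E
```

```text
plate -60 15 [-88.2 -88.1 -83.1]
plate -40 23 [-88.3 -88.2 -88.1]
plate -20 26 [-89.9 -88.3 -88.1]
plate 0 23 [-88.4 -88.3 -88.2]
plate 20 6 [-88.3 -88.3 -88.2]
plate 40 33 [-89.9 -88.4 -88.2]
plate 60 22 [-88.4 -88.4 -88.2]
plate 100 24 [-83.5 -83.4 -83.3]
face above -60 50 [-84.9 -84.8 -84.6]
face above -40 51 [-84.9 -84.8 -84.7]
face above -20 46 [-85.9 -85.7 -85.1]
face above 0 52 [-86.  -85.8 -85.2]
face above 20 334 [-111.4  -99.4  -85.5]
face above 40 50 [-85.  -84.9 -84.8]
face above 60 69 [-90.3 -85.  -84.8]
face above 80 129 [-93.9 -90.7 -85.6]
face above 100 52 [-85.1 -85.  -84.9]
fin ((-110.86284637451172, 15.298956871032715), (11.95664119720459, 45.1158561706543), 89.7650375366211)
```

View pics/w5.png

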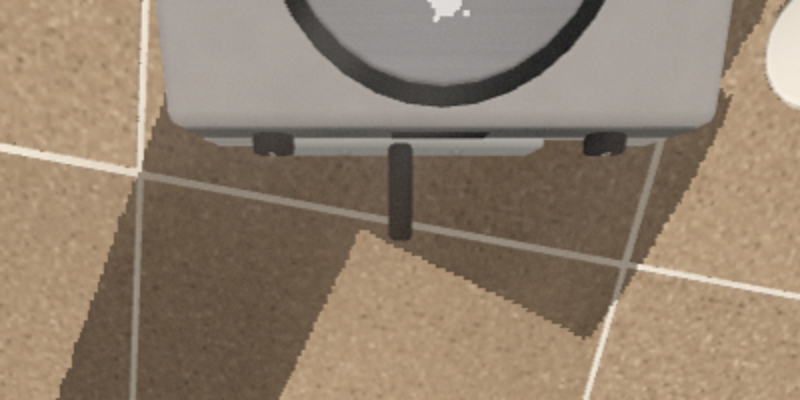

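The plate's front is 4.9 mm ahead of the stirrer's face at the same height, for a 5 mm plate. It is flush, square and free of the gripper, so I'm handing in.

```bash
python3 -c "
from station import robot
print(robot.close_job())"
```

```text
the job is handed in; nothing more can be done
None
```

The tray is past the spring catch and fully home, its front plate flush against the stirrer's front, and released; highest push read at the wrist was about 11 N, and the job was handed in at about 16 s.

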